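# Load the temperature-logger carrier and close its end stop

## Task

Finish loading the logger carrier for the climate chamber: stand the logger from the bench and the one from the delivery bin upright in the carrier with the two already there, across it like them, with every sensor stub on the side facing the robot, so that a reference probe can later be laid along the sensors. Make room with the sliding end stop if you need it, and finally slide the stop up until all four loggers are packed snug against the fixed end wall with no play. Leave the loose cell in the bin, do not let a logger fall over, and leave the bottle and the brass weight where they stand.

Things in the scene. Friction and masses are not known exactly. Their poses are not given: they have to be found in the camera images.
- logger_a_mid (a point): temperature logger, one of four alike: upright white box 56 wide (its x) x 22 thick (y) x 90 mm tall, about 0.11 kg, with a round grey sensor stub (13 dia, 14 high) on top at x = -17 mm, display on the +y broad face. This point is the centre of the box, 45 mm above its underside; z up. This one stands on the open bench, any way round.
- logger_b_mid (a point): temperature logger, one of four alike: upright white box 56 wide (its x) x 22 thick (y) x 90 mm tall, about 0.11 kg, with a round grey sensor stub (13 dia, 14 high) on top at x = -17 mm, display on the +y broad face. This point is the centre of the box, 45 mm above its underside; z up. This one stands in the delivery bin.
- logger_c_mid (a point): temperature logger, one of four alike: upright white box 56 wide (its x) x 22 thick (y) x 90 mm tall, about 0.11 kg, with a round grey sensor stub (13 dia, 14 high) on top at x = -17 mm, display on the +y broad face. This point is the centre of the box, 45 mm above its underside; z up. This one already stands loose in the carrier, the nearer of the two to the end wall.
- logger_d_mid (a point): temperature logger, one of four alike: upright white box 56 wide (its x) x 22 thick (y) x 90 mm tall, about 0.11 kg, with a round grey sensor stub (13 dia, 14 high) on top at x = -17 mm, display on the +y broad face. This point is the centre of the box, 45 mm above its underside; z up. This one already stands loose in the carrier, between logger c and the stop.
- carrier: logger carrier fixed to the bench: aluminium trough 112 (x) x 236 (y) mm, origin at the centre of its underside; its -x side faces the robot, y runs along the trough, whose slatted floor is 8 mm above the bench. Loggers stand across it (their x along its x). Low side lips leave 64 mm inside (x = -32..32 mm) and flare outwards to 28 mm high; guide rods run outside them.
- stop (a joint): sliding end stop of the carrier: open aluminium frame, 60 wide, 74 mm high, on the guide rods. 0 = fully back, its packing face then at carrier y = +64 mm (170 mm clear to the end wall); the value (m) grows towards the end wall, up to 0.13, so the clear length is 0.170 - value. About 2 N of friction; stays where it is left.
- stop_knob (a point): centre of the stop's black upright pull knob, round, 20 mm dia, 30 mm high, 79 mm above the bench; it stands behind the stop, 27 mm from its packing face (carrier +y side), on the carrier's centre line.
- carrier_wall (a point): the fixed end wall is an open frame 60 mm wide, up to 82 mm high, at the -y end of the carrier. This point is the foot of its inner face (carrier y = -106 mm) at floor height, 8 mm, on the centre line; axes as the carrier's.
- bin: grey plastic delivery bin fixed to the bench, open-topped, 124 (x) x 90 (y) x 42 mm high, walls and floor 3 mm, small rim (130 x 96 mm); origin at the centre of its underside.
- bottle: bystander: amber bottle with a white cap, 55 dia x 100 mm high, standing on the bench, 0.16 kg; origin at the centre of its underside.
- brass_weight: bystander: brass knob weight, 38 dia x 58 mm high, standing on the bench, 0.5 kg; origin at the centre of its underside.
- battery_mid (a point): bystander: a loose cylindrical cell, 15 dia x 50 mm, lying in the delivery bin beside the logger; this point is its centre.
- logger_a_stub (a point): centre of the sensor stub of logger a: 17 mm from the box's centre line, 97 mm above the logger's underside.
- logger_b_stub (a point): centre of the sensor stub of logger b: 17 mm from the box's centre line, 97 mm above the logger's underside.
- logger_c_stub (a point): centre of the sensor stub of logger c: 17 mm from the box's centre line, 97 mm above the logger's underside.
- logger_d_stub (a point): centre of the sensor stub of logger d: 17 mm from the box's centre line, 97 mm above the logger's underside.

How it is judged:
At the end, for the whole second after the job is handed in: All four loggers stand upright (within 4 degrees) on the carrier floor, within 8 mm of its centre line, stubs on the robot's side; the stop leaves at most 91 mm for their 88 mm (value over 0.079); the loose cell is in the bin (z of logger_a_mid in the frame of carrier between 0.048 and 0.058 m and angle between each of logger_a_mid, logger_b_mid, logger_c_mid, logger_d_mid's own z axis and vertical below 0.07 rad and x of logger_a_mid in the frame of carrier between -0.008 and 0.008 m and y of logger_a_mid in the frame of carrier between -0.1 and 0 m and x of each of logger_a_stub, logger_b_stub, logger_c_stub, logger_d_stub in the frame of carrier below -0.005 m and z of logger_b_mid in the frame of carrier between 0.048 and 0.058 m and x of logger_b_mid in the frame of carrier between -0.008 and 0.008 m and y of logger_b_mid in the frame of carrier between -0.1 and 0 m and z of logger_c_mid in the frame of carrier between 0.048 and 0.058 m and x of logger_c_mid in the frame of carrier between -0.008 and 0.008 m and y of logger_c_mid in the frame of carrier between -0.1 and 0 m and z of logger_d_mid in the frame of carrier between 0.048 and 0.058 m and x of logger_d_mid in the frame of carrier between -0.008 and 0.008 m and y of logger_d_mid in the frame of carrier between -0.1 and 0 m and value of joint stop above 0.079 m and z of battery_mid in the frame of bin below 0.04 m and horizontal distance between battery_mid and bin below 0.075 m); the robot touches nothing.
It fails at once if the amber bottle is moved more than 20 mm or tipped (distance of bottle from where it was at the start of the episode above 0.02 m or angle between bottle's own z axis and vertical above 0.35 rad).
It fails at once if the brass weight is moved more than 20 mm or tipped (distance of brass_weight from where it was at the start of the episode above 0.02 m or angle between brass_weight's own z axis and vertical above 0.35 rad).
It fails at once if a logger is tipped over (angle between any of logger_a_mid, logger_b_mid, logger_c_mid, logger_d_mid's own z axis and vertical above 0.7 rad).
It also fails if it takes over 72 s, if anything falls off the work surface, if the arm or the gripper's body presses on something with over 40 N, if the wrist force passes 120 N, or if a joint passes its speed limit or range.

## Robot

A 6-joint arm with a two-finger parallel gripper is mounted at the origin on a cart in front of the work surface, level with it; the furniture and walls round the work are solid. World frame = base frame: x ahead of the robot, y to its left, z up, the work surface at z = 0. Lengths are in m, angles in rad, forces in N, time in s.
With the tool pointing down it reaches from about 0.375 to 0.9 m from the base axis. Payload 3.1 kg.
Tool frame: the origin (TCP) lies at the very end of the fingers, on their centre line; the grasp point (between the pads) lies 19 mm behind it (tcp_to_grasp is the distance from the TCP to the grasp point, in m); z points along the fingers, y is the line along which they close (so a half turn about z gives the same grasp; the last joint's range is limited). The gripper opens to 85 mm and grips with 20 to 120 N. Pads are 22 mm wide; open, the fingers measure 114 mm over their backs; the gripper's body (76 mm by 85 mm) begins 54 mm behind the grasp point. The pads swing forward as they close: fully open they stand 13 mm farther back than shut.
Start: joints at [-1.454, 0.527, 1.433, -0, 1.181, -0.178], TCP at [0.182, -0.598, 0.231] pointing down, gripper open.
Joint ranges: [-3.08, 3.08], [-0.75, 2.2], [0.22, 2.44], [-1.43, 4.57], [0, 2.65], [-2.85, 2.85]. Speed limits (rad/s): [2.79, 2.79, 3.14, 3.14, 3.14, 3.14].

## Interface

Orientations are given as a unit quaternion [w, x, y, z].
In Python, from workcell import * gives the robot as it stands.
- The arm moves only by the tool send_rows, never from a script. Its argument "rows" is one flat list of numbers, 5 for each row, row after row: the finger opening in cm, from 0 to 8.54, then the shift along the tool's x, y, z in cm, then the turn about the tool's z in rad. In form: [gripper, tx, ty, tz, yaw, gripper, tx, ty, tz, yaw, ...]. A call has 1 to 5 rows; each row shifts and turns the commanded pose from where the row before left it, along the tool's axes as they then stand; what a row does not reach is not made up. A row lasts 1/8 s, in which the tool goes at most 62.5 mm and 10.7 degrees, less where a joint would pass 70% of its speed; a pose out of reach is approached as far as the arm can. A call is refused whole if a number of a shift passes 6.25 or a number of a turn 0.188, either way. A call with a gripper value outside its range is refused whole. The fingers move at their own pace and stop on an object; "squeeze" is the grip in N (left out, the last holds). Time passes only in rows, so rows that do not move let the fingers close. It gives the time, the measured TCP pose, the force, the opening and the grip force at its end, in the units of the state.
- observe(): the state, without advancing time (a new reading comes with each control period).
- read_camera(name): name is "side" or "top" or "wrist"; returns the picture (420x560x3 uint8, red, green, blue); there is no depth.
- get_calibration(name): a dict with "intrinsics" (3x3 intrinsics, pixels), "T" (4x4, takes a point from camera to world coordinates). Camera axes: x right, y up, looking along -z (the intrinsics and any distortion apply to the point x, -y, -z); pixel columns grow to the right and rows downward; lengths in m; the calibration is good to about 2 mm. A picture is of the moment at which its call begins: read the wrist's pose just before it. get_calibration takes no time and is no camera call; for the wrist camera it gives the pose at the moment of the call.
- sign_off(): hands the job in; it is judged then, once.
The state is a dict: "clock": time; "joint_positions": joint angles; "dq": joint speeds; "tau": joint torques, N m; "eef_pos": TCP position; "eef_rot": TCP orientation; "ft_force": force on the tool from outside, world axes, zero at the start; "torque": the same for the moment, N m; "grip_width": opening from 0.0 (shut) to 1.0 (fully open); "finger_force": force on a finger pad.
Only numpy, scipy, OpenCV 4.12 (cv2) and the standard library are available. Lean on these libraries where they do the work, as an engineer would, in place of code of your own. Each camera call takes 0.05 s, during which the arm holds its last target. There are 200 camera calls.

## Working session

There is one attempt and no reset: what is moved stays moved. The work goes in short steps, Python scripts to look and compute and a tool call to move; the robot and the scene stay as the last step left them, time stands still between calls to the robot, and variables do not carry over. Pictures are saved under pics/ and viewed, at most 10 in all, crops included, and the job is handed in when it is done.

Besides the shell and the picture viewer there is one more tool, called after "Emit:" in YAML: its name, and indented under it one key for each argument. send_rows: Moves the arm, as the interface text tells. Its arguments: {"type":"object","properties":{"rows":{"type":"array"},"squeeze":{"type":"number"}},"required":["rows"]}

```bash
mkdir -p pics; python3 - <<'E'
from workcell import *
import cv2,numpy as np
s=observe();print(s)
for n in("top","side"):
    im=read_camera(n);cv2.imwrite(f"pics/{n}0.png",cv2.resize(im[...,::-1],(800,600),interpolation=cv2.INTER_CUBIC))
    np.save(f"pics/{n}0.npy",im)
    c=get_calibration(n);print(n,c)
E
```

```text
{'clock': 0.0, 'joint_positions': array([-1.45352501e+00,  5.28489103e-01,  1.43389498e+00,  1.85191603e-05,
        1.18142339e+00, -1.78519503e-01]), 'dq': array([ 6.49385378e-05, -1.92737650e-03, -5.45139379e-04, -9.27966988e-04,
        1.25994810e-03, -1.69612163e-03]), 'tau': array([-2.84934198e-03, -4.42363608e+01, -1.78025419e+01, -4.09099002e-04,
        8.43974616e-03, -8.47485495e-06]), 'eef_pos': array([ 0.18212123, -0.5971252 ,  0.23032187]), 'eef_rot': array([-1.10662846e-03,  9.89083307e-01,  1.47353271e-01,  4.24666831e-05]), 'ft_force': array([-0.7732608 , -0.01478129,  0.02317095]), 'torque': array([-0.04797482, -0.0191591 ,  0.00587876]), 'finger_force': 0.0, 'grip_width': 0.9991590478551347}
top {'intrinsics': array([[510.9778664 ,   0.        , 280.48770329],
       [  0.        , 510.9778664 , 211.58269443],
       [  0.        ,   0.        ,   1.        ]]), 'T': array([[ 0.02815164,  0.99400512, -0.10564711,  0.4031591 ],
       [-0.99916999,  0.03109473,  0.02631444, -0.13262602],
       [ 0.02944175,  0.10481863,  0.99405545,  1.12556731],
       [ 0.        ,  0.        ,  0.        ,  1.        ]])}
side {'intrinsics': array([[402.21739076,   0.        , 291.18486338],
       [  0.        , 402.21739076, 207.61104069],
       [  0.        ,   0.        ,   1.        ]]), 'T': array([[ 0.99919692,  0.01632505, -0.03659258,  0.48712452],
       [-0.03992209,  0.48373118, -0.87430565, -0.95342292],
       [ 0.00342789,  0.87506436,  0.48399444,  0.55442508],
       [ 0.        ,  0.        ,  0.        ,  1.        ]])}
```

View pics/top0.png

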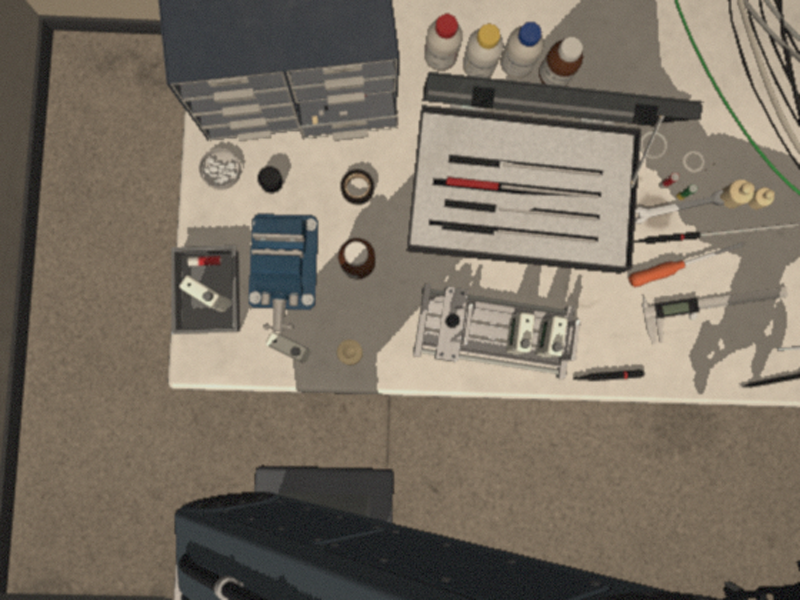

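View pics/side0.png

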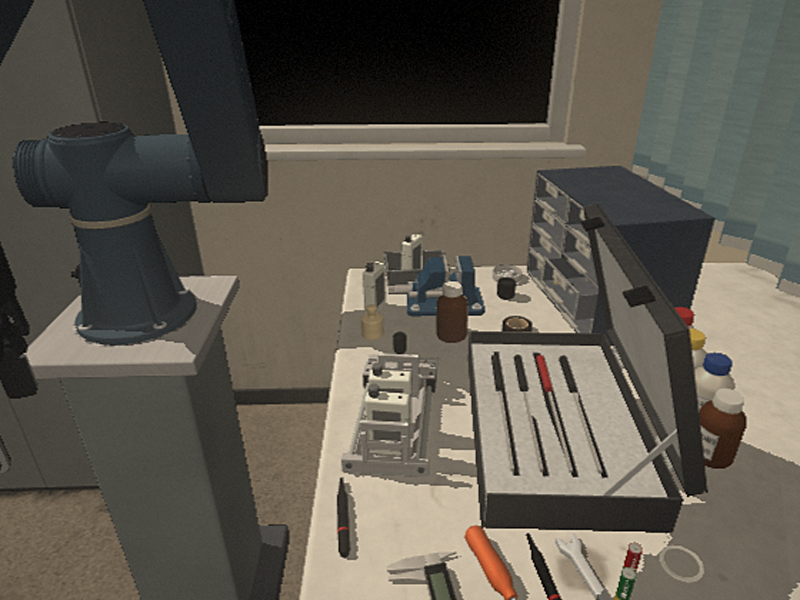

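Top view: bin at about (207,290), logger a (287,346), weight (349,352), bottle (357,258), carrier (497,330) with stubs on the lower side (toward robot). I'll enlarge those regions.

```bash
python3 - <<'E'
import cv2,numpy as np
im=np.load("pics/top0.npy")[...,::-1]
cv2.imwrite("pics/c1.png",cv2.resize(im[160:270,115:271],None,fx=5,fy=5,interpolation=cv2.INTER_CUBIC))
cv2.imwrite("pics/c2.png",cv2.resize(im[190:275,283:413],None,fx=6,fy=6,interpolation=cv2.INTER_CUBIC))
E
```

```text
(no output)
```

View pics/c1.png

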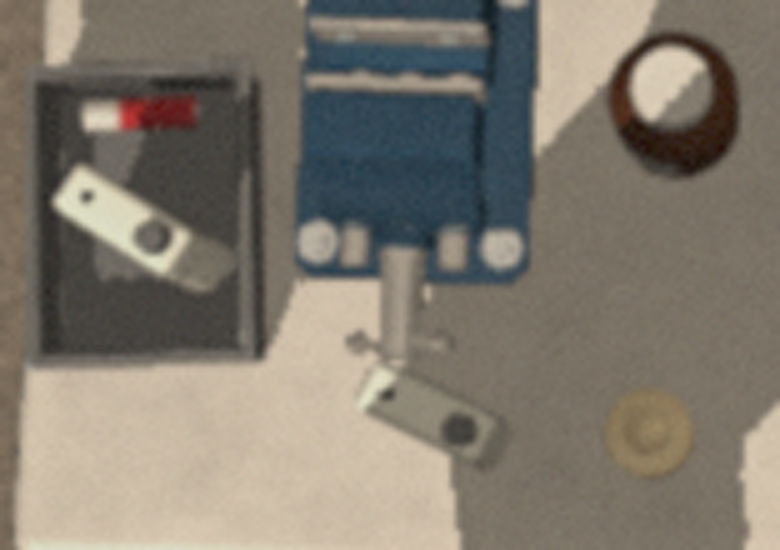

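View pics/c2.png

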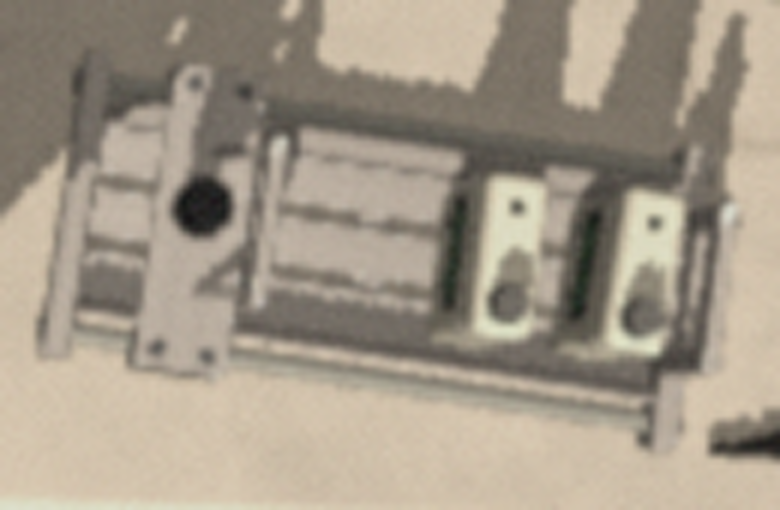

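Crop 1: logger B has its stub at (153,237), hole (87,196) and left end mid (66,183). Logger A has its stub at (459,429), hole (388,394) and left end mid (369,386). The weight is at (648,430) and the cap at (668,82). The vise handle (345–455, 340) is close to A. Crop 2: knob (200,206), D stub (508,300) and hole (517,207), C stub (641,316) and hole (655,222), stop face near u=265.

```bash
cat > h.py <<'E'
import numpy as np,cv2
from workcell import *
def ray(px,z,cal):
    K,T=cal["intrinsics"],cal["T"]
    d=np.linalg.inv(K)@[px[0],px[1],1]; d=T[:3,:3]@[d[0],-d[1],-d[2]]
    o=T[:3,3]; return o+d*(z-o[2])/d[2]
def proj(p,cal):
    K,T=cal["intrinsics"],cal["T"]; c=T[:3,:3].T@(np.asarray(p)-T[:3,3]); q=K@[c[0],-c[1],-c[2]]; return q[:2]/q[2]
E
python3 - <<'E'
from h import *
np.set_printoptions(precision=4,suppress=True)
cal=get_calibration("top")
c1=lambda u,v:((u+.5)/5-.5+115,(v+.5)/5-.5+160)
c2=lambda u,v:((u+.5)/6-.5+283,(v+.5)/6-.5+190)
for n,c,st,ho,z in(("A",c1,(459,429),(388,394),0),("B",c1,(153,237),(87,196),.003),("C",c2,(641,314),(655,222),.008),("D",c2,(508,300),(517,207),.008)):
    s=ray(c(*st),z+.104,cal);h=ray(c(*ho),z+.09,cal);d=(h-s)[:2];L=np.hypot(*d);d/=L
    print(n,"stub",s,"hole dist",L,"xaxis ang",np.arctan2(d[1],d[0]),"centre",s[:2]+.017*d)
print("A end",ray(c1(369,386),.09,cal),"B end",ray(c1(66,183),.093,cal))
print("knob",ray(c2(200,206),.094,cal))
print("face bot/top",ray(c2(262,305),.074,cal),ray(c2(282,140),.074,cal))
print("rod",ray(c2(80,335),.02,cal),ray(c2(640,408),.02,cal))
print("corners L,R",ray(c2(40,355),.02,cal),ray(c2(682,450),.02,cal))
print("cap",ray(c1(668,82),.1,cal),"weight",ray(c1(648,430),.058,cal))
print("handle",[ray(c1(*p),.045,cal)[:2] for p in((357,340),(400,340),(450,345))])
E
```

```text
A stub [ 0.4395 -0.0142  0.104 ] hole dist 0.03369073592925812 xaxis ang 1.1503719602024356 centre [0.4465 0.0013]
B stub [0.5122 0.1101 0.107 ] hole dist 0.03527524450111673 xaxis ang 1.0575576956597958 centre [0.5205 0.1249]
C stub [ 0.4568 -0.3785  0.112 ] hole dist 0.032973934803819965 xaxis ang -0.24463860047448685 centre [ 0.4733 -0.3827]
D stub [ 0.4602 -0.334   0.112 ] hole dist 0.0327789881274245 xaxis ang -0.16910348302280467 centre [ 0.4769 -0.3369]
A end [0.4563 0.0243 0.09  ] B end [0.5345 0.1495 0.093 ]
knob [ 0.4899 -0.2326  0.094 ]
face bot/top [ 0.4581 -0.2566  0.074 ] [ 0.5153 -0.2624  0.074 ]
rod [ 0.4481 -0.1973  0.02  ] [ 0.4277 -0.4007  0.02  ]
corners L,R [ 0.4405 -0.1831  0.02  ] [ 0.413 -0.416  0.02 ]
cap [ 0.5827 -0.0922  0.1   ] weight [ 0.443  -0.0873  0.058 ]
handle [array([0.4778, 0.0371]), array([0.4784, 0.019 ]), array([ 0.4769, -0.0021])]
```

```bash
python3 - <<'E'
from h import *
im=np.load("pics/side0.npy")[...,::-1]
cv2.imwrite("pics/c3.png",cv2.resize(im[155:245,240:340],None,fx=6,fy=6,interpolation=cv2.INTER_CUBIC))
cal=get_calibration("side")
f=lambda p:(proj(p,cal)-[240,155]+.5)*6-.5
print("A top,bottom",f((.4465,.0013,.09)),f((.4465,.0013,0)),"B top",f((.5205,.1249,.093)))
for z in(.03,.045,.06,.075): print(z,f((.478,.037,z)),f((.477,-.002,z)))
E
```

```text
A top,bottom [126.45010221 193.25020335] [133.01689092 370.72659396] B top [286.28526041  73.41762552]
0.03 [200.83620492 274.95468957] [198.65533886 315.58246425]
0.045 [200.23773333 246.19017965] [198.02323029 286.18076165]
0.06 [199.63139703 217.04766553] [197.38255015 256.38036406]
0.075 [199.01703995 187.5196467 ] [196.73312292 226.1731065 ]
```

View pics/c3.png

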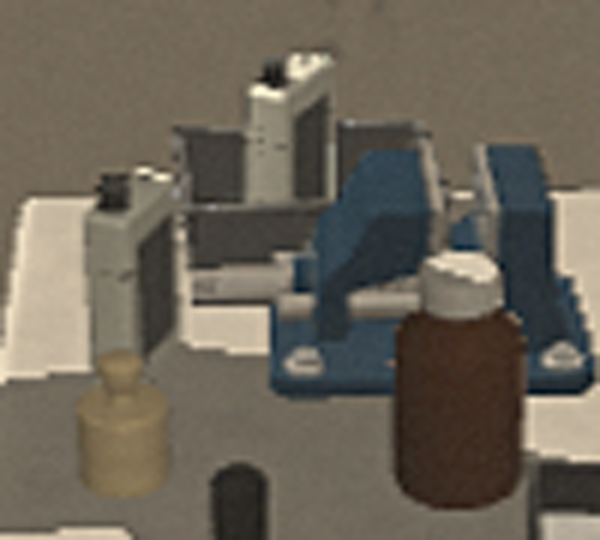

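Side crop: the vise screw is at about (240,285), so z is roughly 0.04 m. Gripping A above z=0.055 clears it.

```bash
cat >> h.py <<'E'
def pose(s=None):
    s=s or observe(); w,x,y,z=s["eef_rot"]
    return np.array([*s["eef_pos"],np.arctan2(2*(x*y+w*z),1-2*(y*y+z*z))])
def plan(wps,start=None):
    "wps: (x,y,z,a,grip_cm,nrows); prints calls of 5 rows, rounded, error carried"
    p=pose() if start is None else np.array(start,float); out=[]
    for *t,g,n in wps:
        t=np.array(t); p0=p.copy()
        for k in range(1,n+1):
            d=p0+(t-p0)*k/n-p; c,s=np.cos(p[3]),np.sin(p[3])
            r=np.round([100*(c*d[0]+s*d[1]),100*(s*d[0]-c*d[1]),-100*d[2],-d[3]],2)
            q=r[:3]/100; p=p+[c*q[0]+s*q[1],s*q[0]-c*q[1],-q[2],-r[3]]
            out.append([g]+[float(v)+0 for v in r])
    for i in range(0,len(out),5): print([v for r in out[i:i+5] for v in r])
    print("end",p)
E
python3 - <<'E'
from h import *
print(pose())
plan([(.45,-.36,.23,1.3,8.5,6),(.4465,.0013,.2,2.72,8.5,9),(.4465,.0013,.09,2.72,8.5,5)])
E
```

```text
[ 0.18212793 -0.597203    0.23043829  0.2958219 ]
[8.5, 5.42, -2.48, 0.01, -0.17, 8.5, 5.77, -1.53, 0.0, -0.16, 8.5, 5.93, -0.59, 0.01, -0.17, 8.5, 5.95, 0.43, 0.01, -0.17, 8.5, 5.79, 1.42, 0.01, -0.17]
[8.5, 5.47, 2.38, 0.0, -0.16, 8.5, 3.85, -1.13, 0.33, -0.16, 8.5, 3.99, -0.5, 0.34, -0.16, 8.5, 4.01, 0.15, 0.33, -0.15, 8.5, 3.94, 0.74, 0.34, -0.16]
[8.5, 3.78, 1.35, 0.33, -0.16, 8.5, 3.51, 1.95, 0.33, -0.16, 8.5, 3.16, 2.48, 0.34, -0.16, 8.5, 2.72, 2.95, 0.33, -0.16, 8.5, 2.22, 3.34, 0.33, -0.15]
[8.5, 0.0, 0.0, 2.2, 0.0, 8.5, 0.0, 0.0, 2.2, 0.0, 8.5, 0.0, 0.0, 2.2, 0.0, 8.5, 0.0, 0.0, 2.2, 0.0, 8.5, 0.0, 0.0, 2.2, 0.0]
end [4.46497598e-01 1.27745658e-03 9.00382911e-02 2.71582190e+00]
```

Emit:
send_rows:
  rows: [8.5,5.42,-2.48,0,-0.17,8.5,5.77,-1.53,0,-0.16,8.5,5.93,-0.59,0,-0.17,8.5,5.95,0.43,0,-0.17,8.5,5.79,1.42,0,-0.17]
  squeeze: 50

```text
clock: 0.72
eef_pos: [0.4065, -0.3986, 0.231]
eef_rot: [-0.0, 0.842, 0.54, 0.0]
ft_force: [0.1, 0.0, 0.1]
grip_width: 0.997
finger_force: 0.0
```

Emit:
send_rows:
  rows: [8.5,5.47,2.38,0,-0.16,8.5,3.85,-1.13,0.33,-0.16,8.5,3.99,-0.5,0.34,-0.16,8.5,4.01,0.15,0.33,-0.15,8.5,3.94,0.74,0.34,-0.16]

```text
clock: 1.35
eef_pos: [0.4483, -0.1985, 0.2175]
eef_rot: [-0.0, 0.569, 0.822, 0.0]
ft_force: [0.1, 0.1, 0.2]
grip_width: 0.997
finger_force: 0.0
```

Emit:
send_rows:
  rows: [8.5,3.78,1.35,0.33,-0.16,8.5,3.51,1.95,0.33,-0.16,8.5,3.16,2.48,0.34,-0.16,8.5,2.72,2.95,0.33,-0.16,8.5,2.22,3.34,0.33,-0.15]

```text
clock: 1.98
eef_pos: [0.4463, 0.0019, 0.2011]
eef_rot: [-0.0, 0.209, 0.978, 0.0]
ft_force: [0.5, -0.2, 0.9]
grip_width: 0.998
finger_force: 0.0
```

```bash
python3 - <<'E'
from h import *
np.set_printoptions(precision=4,suppress=True)
s=observe();print(pose(s),s["joint_positions"],s["clock"])
cal=get_calibration("wrist");im=read_camera("wrist")
cv2.imwrite("pics/w1.png",cv2.resize(im[...,::-1],(800,600),interpolation=cv2.INTER_CUBIC))
np.save("pics/w1T.npy",cal["T"]);print(cal)
E
```

```text
[0.4463 0.0019 0.2011 2.7206] [-0.247   0.337   1.8984  0.0001  0.9066 -1.3969] 1.975
{'intrinsics': array([[357.2332,   0.    , 280.5946],
       [  0.    , 357.2332, 207.9654],
       [  0.    ,   0.    ,   1.    ]]), 'T': array([[ 0.4078, -0.8643, -0.2945,  0.3713],
       [ 0.913 ,  0.3859,  0.1321,  0.0342],
       [-0.0005, -0.3228,  0.9465,  0.3431],
       [ 0.    ,  0.    ,  0.    ,  1.    ]])}
```

View pics/w1.png

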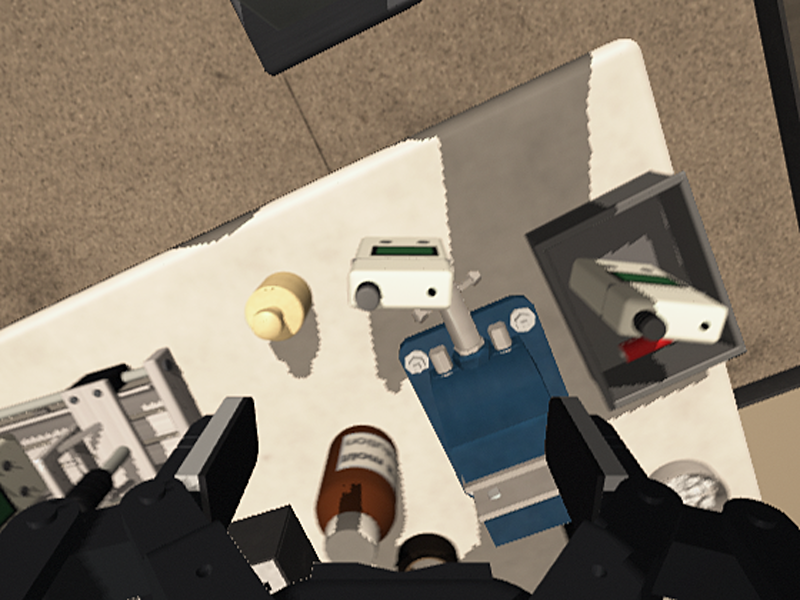

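Wrist view: A's top face has corners near (350,272), (453,270), (452,308) and (350,305), with its stub top at (368,294) and hole at (431,292). B's stub is at (650,323) and its hole at (705,326).

```bash
python3 - <<'E'
from h import *
np.set_printoptions(precision=4,suppress=True)
cal=get_calibration("wrist");cal["T"]=np.load("pics/w1T.npy")
r=lambda u,v,z:ray(((u+.5)*.7-.5,(v+.5)*.7-.5),z,cal)
P=[r(*p,.09)[:2] for p in((350,272),(453,270),(452,308),(350,305))];print("A c",np.mean(P,0),np.array(P))
d=P[1]+P[2]-P[0]-P[3];print("ang",np.arctan2(d[1],d[0]))
for n,s,h,z in(("A",(369,296),(431,292),0),("B",(651,324),(705,326),.003)):
    s=r(*s,z+.104);h=r(*h,z+.09);d=(h-s)[:2];d/=np.hypot(*d);print(n,np.arctan2(d[1],d[0]),s[:2]+.017*d)
E
```

```text
A c [0.4459 0.0009] [[ 0.4267 -0.0195]
 [ 0.4474  0.0293]
 [ 0.4665  0.021 ]
 [ 0.443  -0.0274]]
ang 1.1451375007547644
A 1.0707130566512086 [0.4468 0.0016]
B 0.965960958617477 [0.5179 0.1231]
```

Emit:
send_rows:
  rows: [8.5,0.05,-0.05,3.4,0,8.5,0,0,3.4,0,8.5,0,0,3.0,0,8.5,0,0,2.8,0,8.5,0,0,2.3,0]

```text
clock: 2.65
eef_pos: [0.4457, 0.0003, 0.0511]
eef_rot: [-0.0, 0.212, 0.977, 0.0]
ft_force: [0.5, -0.3, -0.1]
grip_width: 1.002
finger_force: 0.0
```

Emit:
send_rows:
  rows: [7,0,0,0,0,5,0,0,0,0,5,0,0,0,0,5,0,0,0,0,5,0,0,0,0]

```text
clock: 3.28
eef_pos: [0.4462, 0.0004, 0.0528]
eef_rot: [0.001, 0.211, 0.977, -0.0]
ft_force: [0.8, 0.7, 0.7]
grip_width: 0.647
finger_force: 53.2
```

```bash
python3 - <<'E'
from h import *
plan([(.4462,.0004,.22,2.718,5,5),(.4822,-.3077,.22,1.461,5,10)])
E
```

```text
[5, 0.0, 0.0, -3.34, 0.0, 5, 0.0, 0.0, -3.35, 0.0, 5, 0.0, 0.0, -3.34, 0.0, 5, 0.0, 0.0, -3.35, 0.0, 5, 0.0, 0.0, -3.34, 0.0]
[5, -1.6, -2.66, 0.0, 0.13, 5, -1.93, -2.42, 0.0, 0.12, 5, -2.21, -2.18, 0.0, 0.13, 5, -2.47, -1.88, 0.0, 0.12, 5, -2.68, -1.56, 0.0, 0.13]
[5, -2.86, -1.21, 0.0, 0.12, 5, -2.98, -0.85, 0.0, 0.13, 5, -3.06, -0.46, 0.0, 0.12, 5, -3.1, -0.09, 0.0, 0.13, 5, -3.09, 0.31, 0.0, 0.12]
end [ 0.4821556  -0.30769535  0.21995668  1.46586653]
```

Emit:
send_rows:
  rows: [5,0,0,-2.0,0,5,0,0,-3.5,0,5,0,0,-4.0,0,5,0,0,-4.0,0,5,0,0,-3.2,0]

```text
clock: 3.9
eef_pos: [0.4458, 0.0005, 0.221]
eef_rot: [0.001, 0.211, 0.977, -0.0]
ft_force: [0.2, 0.0, -1.0]
grip_width: 0.645
finger_force: 53.3
```

Emit:
send_rows:
  rows: [5,-1.6,-2.66,0,0.13,5,-1.93,-2.42,0,0.12,5,-2.21,-2.18,0,0.13,5,-2.47,-1.88,0,0.12,5,-2.68,-1.56,0,0.13]

```text
clock: 4.53
eef_pos: [0.4635, -0.1544, 0.2193]
eef_rot: [-0.0, 0.506, 0.863, 0.0]
ft_force: [0.1, -0.4, -1.4]
grip_width: 0.651
finger_force: 53.4
```

Emit:
send_rows:
  rows: [5,-2.86,-1.21,0,0.12,5,-2.98,-0.85,0,0.13,5,-3.06,-0.46,0,0.12,5,-3.1,-0.09,0,0.13,5,-3.09,0.31,0,0.12]

```text
clock: 5.15
eef_pos: [0.4814, -0.3082, 0.2191]
eef_rot: [-0.001, 0.745, 0.667, 0.0]
ft_force: [0.7, 0.1, -0.5]
grip_width: 0.643
finger_force: 53.4
```

Emit:
send_rows:
  rows: [5,0,0,0,0]

```text
clock: 5.28
eef_pos: [0.4819, -0.3098, 0.2191]
eef_rot: [0.001, 0.744, 0.668, -0.0]
ft_force: [0.4, 1.2, -1.6]
grip_width: 0.649
finger_force: 53.4
```

```bash
python3 - <<'E'
from h import *
np.set_printoptions(precision=4,suppress=True)
s=observe();print(pose(s),s["joint_positions"],s["clock"],s["ft_force"],s["grip_width"])
cal=get_calibration("wrist");im=read_camera("wrist")
np.save("pics/w2.npy",im)
cv2.imwrite("pics/w2.png",cv2.resize(im[...,::-1],(800,600),interpolation=cv2.INTER_CUBIC))
np.save("pics/w2T.npy",cal["T"])
E
```

```text
[ 0.4819 -0.3098  0.2191  1.4634] [-0.7662  0.4715  1.5797 -0.0003  1.0892 -0.6587] 5.275 [ 0.353   1.2037 -1.5554] 0.64850973552944
```

View pics/w2.png

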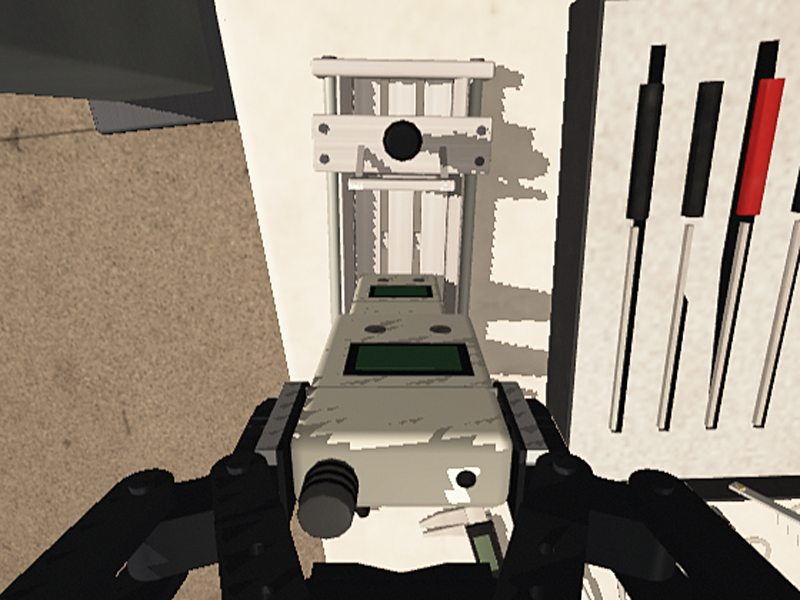

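Wrist view: A is held squarely, with its stub left (robot side) and its display facing +y. Knob at (402,140), the stop's packing-face bar (350–455, 185), D's lower front edge (357–443, 277), rods near-vertical at u=333 and 470.

```bash
python3 - <<'E'
from h import *
np.set_printoptions(precision=4,suppress=True)
cal=get_calibration("wrist");cal["T"]=np.load("pics/w2T.npy")
r=lambda u,v,z:ray(((u+.5)*.7-.5,(v+.5)*.7-.5),z,cal)
C=np.array([.4824,-.3057]);x=np.array([np.cos(.11),-np.sin(.11)]);y=np.array([-x[1],x[0]])
def q(n,*a): p=r(*a)[:2]; print(n,p,"carrier",(p-C)@x,(p-C)@y)
q("knob top",402,139,.094)
for z in(.02,.03): q("rodL1",331,110,z);q("rodL2",336,310,z);q("rodR1",476,110,z);q("rodR2",467,310,z)
q("barL",313,60,.035);q("barR",494,60,.035)
for z in(.06,.074): q("faceL",350,190,z);q("faceR",455,190,z)
q("D botL",357,277,.008);q("D botR",443,277,.008)
q("A botL",333,315,.219-.0525);q("A botR",470,315,.219-.0525)
E
```

```text
knob top [ 0.4914 -0.2366] carrier 0.0013911145769931704 0.06972393038043827
rodL1 [ 0.449  -0.2167] carrier -0.04298833083878178 0.08481278040112632
rodL2 [ 0.4324 -0.3494] carrier -0.044892693649435614 -0.04897183634313398
rodR1 [ 0.5395 -0.2263] carrier 0.0480130369942329 0.08514218127678991
rodR2 [ 0.5252 -0.3594] carrier 0.04844216906613084 -0.048686656976016034
rodL1 [ 0.4502 -0.217 ] carrier -0.041713021297677365 0.08459686061118657
rodL2 [ 0.4341 -0.3459] carrier -0.043561552180035386 -0.04526547142589016
rodR1 [ 0.5381 -0.2264] carrier 0.046620377062684674 0.08491660414321388
rodR2 [ 0.5242 -0.3556] carrier 0.047036927881192424 -0.04498865292041447
barL [ 0.4445 -0.189 ] carrier -0.05044114565355398 0.11180361344628438
barR [ 0.5494 -0.2002] carrier 0.05501680325653094 0.11219806900106126
faceL [ 0.4584 -0.2625] carrier -0.02862318195326417 0.04029030435667599
faceR [ 0.5191 -0.269 ] carrier 0.03245720879984808 0.04049864723451875
faceL [ 0.4599 -0.2609] carrier -0.027268501528751647 0.04201806156127153
faceR [ 0.5178 -0.2671] carrier 0.03097177577121449 0.04221671692069906
D botL [ 0.4491 -0.3302] carrier -0.030388463478464113 -0.02799433643986798
D botR [ 0.5108 -0.3368] carrier 0.03165519306306134 -0.027798350601142618
A botL [ 0.4562 -0.2996] carrier -0.02669640720538026 0.0031490401569544187
A botR [ 0.5118 -0.3056] carrier 0.029178184193806262 0.003318863900923554
```

Emit:
send_rows:
  rows: [5,-0.15,0.08,2.0,0,5,0,0,4.0,0,5,0,0,4.0,0,5,0,0,2.9,0,5,0,0,1.0,0]

```text
clock: 5.95
eef_pos: [0.4812, -0.3069, 0.0786]
eef_rot: [-0.003, 0.743, 0.67, -0.0]
ft_force: [-0.0, 0.3, -1.4]
grip_width: 0.653
finger_force: 53.4
```

Emit:
send_rows:
  rows: [5,0,0,0.5,0,5,0,0,0.5,0,5,0,0,0.4,0,5,0,0,0.2,0,5,0,0,0,0]

```text
clock: 6.58
eef_pos: [0.4825, -0.3093, 0.0645]
eef_rot: [0.0, 0.743, 0.669, 0.0]
ft_force: [0.4, 0.4, -0.8]
grip_width: 0.651
finger_force: 53.4
```

```bash
python3 - <<'E'
from h import *
np.set_printoptions(precision=4,suppress=True)
for i in range(1):
    s=observe();print(pose(s),s["ft_force"],s["torque"],s["grip_width"],s["finger_force"])
E
```

```text
[ 0.4825 -0.3093  0.0645  1.4658] [ 0.432   0.4358 -0.7548] [ 0.0458 -0.0053  0.0027] 0.6506144705982533 53.41512322425842
```

Emit:
send_rows:
  rows: [5,0,0,0.15,0,5,0,0,0.1,0,5,0,0,0,0]

```text
clock: 6.95
eef_pos: [0.4824, -0.3092, 0.0617]
eef_rot: [-0.0, 0.743, 0.669, 0.0]
ft_force: [0.1, 0.3, -0.9]
grip_width: 0.645
finger_force: 53.4
```

Emit:
send_rows:
  rows: [5,0,0,0.1,0,5,0,0,0,0]

```text
clock: 7.2
eef_pos: [0.4825, -0.3093, 0.0608]
eef_rot: [0.0, 0.743, 0.669, 0.0]
ft_force: [0.1, -0.3, -1.5]
grip_width: 0.647
finger_force: 53.4
```

Emit:
send_rows:
  rows: [5,0,0,0.1,0,5,0,0,0,0]

```text
clock: 7.45
eef_pos: [0.4826, -0.3093, 0.0607]
eef_rot: [0.0, 0.743, 0.669, -0.0]
ft_force: [-1.4, -0.3, 5.1]
grip_width: 0.65
finger_force: 54.1
```

Emit:
send_rows:
  rows: [5,0,0,0.07,0,5,0,0,0,0]

```text
clock: 7.7
eef_pos: [0.4826, -0.3093, 0.0607]
eef_rot: [0.0, 0.743, 0.669, -0.0]
ft_force: [-0.9, 1.3, 10.0]
grip_width: 0.654
finger_force: 54.7
```

Emit:
send_rows:
  rows: [5.8,0,0,-0.13,0,6.5,0,0,0,0,7.5,0,0,0,0,8.5,0,0,0,0,8.5,0,0,0,0]

```text
clock: 8.32
eef_pos: [0.4825, -0.3092, 0.0603]
eef_rot: [-0.0, 0.743, 0.669, -0.0]
ft_force: [-0.2, 0.1, 0.3]
grip_width: 0.991
finger_force: 0.0
```

```bash
python3 - <<'E'
from h import *
s=observe();print(pose(s),s["ft_force"],s["grip_width"])
p=pose(s)
plan([(p[0],p[1],.2,p[3],8.5,5),(.5195,.1242,.2,2.62,8.5,10)])
E
```

```text
[ 0.48245491 -0.30919143  0.06026093  1.46577198] [-0.18068954  0.07761007  0.29311293] 0.9908303794174118
[8.5, 0.0, 0.0, -2.79, 0.0, 8.5, 0.0, 0.0, -2.8, 0.0, 8.5, 0.0, 0.0, -2.79, 0.0, 8.5, 0.0, 0.0, -2.8, 0.0, 8.5, 0.0, 0.0, -2.79, 0.0]
[8.5, 4.35, -0.09, 0.0, -0.12, 8.5, 4.33, 0.44, 0.0, -0.11, 8.5, 4.25, 0.91, 0.0, -0.12, 8.5, 4.12, 1.41, 0.0, -0.11, 8.5, 3.93, 1.85, 0.0, -0.12]
[8.5, 3.69, 2.31, 0.0, -0.11, 8.5, 3.4, 2.7, 0.0, -0.12, 8.5, 3.06, 3.09, 0.0, -0.11, 8.5, 2.71, 3.41, 0.0, -0.12, 8.5, 2.27, 3.71, 0.0, -0.11]
end [0.51952095 0.12419348 0.19996093 2.61577198]
```

Emit:
send_rows:
  rows: [8.5,0,0,-1.5,0,8.5,0,0,-2.5,0,8.5,0,0,-3.5,0,8.5,0,0,-3.5,0,8.5,0,0,-3.0,0]

```text
clock: 8.95
eef_pos: [0.4827, -0.3094, 0.203]
eef_rot: [0.001, 0.743, 0.669, 0.0]
ft_force: [0.4, -1.5, 0.1]
grip_width: 0.995
finger_force: 0.0
```

Emit:
send_rows:
  rows: [8.5,4.35,-0.09,0,-0.12,8.5,4.33,0.44,0,-0.11,8.5,4.25,0.91,0,-0.12,8.5,4.12,1.41,0,-0.11,8.5,3.93,1.85,0,-0.12]

```text
clock: 9.57
eef_pos: [0.5012, -0.0912, 0.2016]
eef_rot: [0.001, 0.519, 0.855, 0.0]
ft_force: [0.2, -0.6, -0.4]
grip_width: 0.995
finger_force: 0.0
```

Emit:
send_rows:
  rows: [8.5,3.69,2.31,0,-0.11,8.5,3.4,2.7,0,-0.12,8.5,3.06,3.09,0,-0.11,8.5,2.71,3.41,0,-0.12,8.5,2.27,3.71,0,-0.11]

```text
clock: 10.2
eef_pos: [0.5197, 0.1256, 0.2016]
eef_rot: [0.001, 0.258, 0.966, 0.0]
ft_force: [0.8, 0.6, -0.3]
grip_width: 1.002
finger_force: 0.0
```

```bash
python3 - <<'E'
from h import *
np.set_printoptions(precision=4,suppress=True)
s=observe();print(pose(s),s["joint_positions"],s["clock"])
cal=get_calibration("wrist");im=read_camera("wrist")
np.save("pics/w3T.npy",cal["T"])
f=lambda p:(proj(p,cal)+.5)/.7-.5
print("B expected",f((.5195,.1242,.093)))
t=read_camera("top")
w=cv2.resize(im[...,::-1],(560,420)); c=cv2.resize(t[200:275,283:413,::-1],None,fx=6,fy=6,interpolation=cv2.INTER_CUBIC)
big=cv2.resize(im[110:290,170:430,::-1],None,fx=3,fy=3,interpolation=cv2.INTER_CUBIC)
cv2.imwrite("pics/w3.png",big);cv2.imwrite("pics/t3.png",c)
E
```

```text
[0.5197 0.1256 0.2016 2.6195] [ 0.0281  0.4454  1.692  -0.      1.0026 -1.0207] 10.2
B expected [400.4567 290.7139]
```

View pics/w3.png

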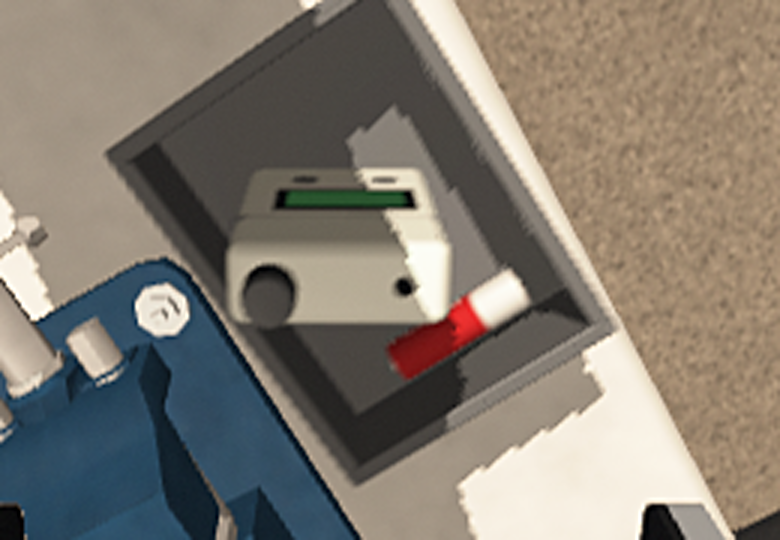

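Wrist crop: B's top face has corners near (230,241), (450,239), (447,322) and (232,322), with its stub at (269,295). It is well aligned, and the cell lies clear.

```bash
python3 - <<'E'
from h import *
np.set_printoptions(precision=4,suppress=True)
cal=get_calibration("wrist");cal["T"]=np.load("pics/w3T.npy")
r=lambda u,v,z:ray((170+(u+.5)/3-.5,110+(v+.5)/3-.5),z,cal)
P=[r(*p,.093)[:2] for p in((230,241),(450,239),(447,322),(232,322))];print(np.mean(P,0))
d=P[1]+P[2]-P[0]-P[3];print("ang",np.arctan2(d[1],d[0])+np.pi/2)
d=np.mean(P,0)-pose()[:2];a=pose()[3];print(pose(),d[0]*np.cos(a)+d[1]*np.sin(a),d[0]*np.sin(a)-d[1]*np.cos(a))
E
```

```text
[0.5206 0.1259]
ang 2.6250606458204713
[0.5196 0.1278 0.2015 2.6214] -0.0018392916057964606 -0.001096907511976015
```

Emit:
send_rows:
  rows: [8.5,-0.2,-0.1,3.4,0,8.5,0,0,3.4,0,8.5,0,0,3.0,0,8.5,0,0,2.8,0,8.5,0,0,2.0,0]

```text
clock: 10.92
eef_pos: [0.5207, 0.1213, 0.054]
eef_rot: [-0.0, 0.261, 0.965, -0.0]
ft_force: [-0.4, -0.4, 0.0]
grip_width: 0.993
finger_force: 0.0
```

Emit:
send_rows:
  rows: [7,0,0,0,0,5,0,0,0,0,5,0,0,0,0,5,0,0,0,0,5,0,0,0,0]

```text
clock: 11.55
eef_pos: [0.5216, 0.1221, 0.0556]
eef_rot: [0.001, 0.26, 0.966, 0.0]
ft_force: [-0.6, -0.6, 6.4]
grip_width: 0.646
finger_force: 53.9
```

```bash
python3 - <<'E'
from h import *
s=observe();p=pose(s);print(p,s["ft_force"],s["grip_width"])
C=np.array([.4824,-.3057]);x=np.array([np.cos(.11),-np.sin(.11)]);y=np.array([-x[1],x[0]])
A=(np.array([.4825,-.3092])-C);print("A at",A@x,A@y)
t=C+.0008*x+(A@y+.0315)*y; print(t)
plan([(p[0],p[1],.225,p[3],5,5),(*t,.225,1.463,5,10)])
E
```

```text
[0.52161521 0.12213045 0.05555624 2.616245  ] [-0.5745414  -0.60162277  6.39474009] 0.6458468057837098
A at 0.0004836196627257648 -0.0034678685127646704
[ 0.48627248 -0.27792511]
[5, 0.0, 0.0, -3.39, 0.0, 5, 0.0, 0.0, -3.39, 0.0, 5, 0.0, 0.0, -3.39, 0.0, 5, 0.0, 0.0, -3.39, 0.0, 5, 0.0, 0.0, -3.38, 0.0]
[5, -1.7, -3.64, 0.0, 0.12, 5, -2.12, -3.41, 0.0, 0.11, 5, -2.49, -3.15, 0.0, 0.12, 5, -2.84, -2.84, 0.0, 0.11, 5, -3.14, -2.5, 0.0, 0.12]
[5, -3.42, -2.11, 0.0, 0.11, 5, -3.63, -1.73, 0.0, 0.12, 5, -3.8, -1.27, 0.0, 0.11, 5, -3.93, -0.85, 0.0, 0.12, 5, -4.0, -0.38, 0.0, 0.11]
end [ 0.48625925 -0.27794215  0.22495624  1.466245  ]
```

Emit:
send_rows:
  rows: [5,0,0,-2.0,0,5,0,0,-3.5,0,5,0,0,-4.0,0,5,0,0,-4.0,0,5,0,0,-3.4,0]

```text
clock: 12.18
eef_pos: [0.5203, 0.1224, 0.2248]
eef_rot: [0.0, 0.26, 0.966, 0.0]
ft_force: [0.3, -0.2, -1.9]
grip_width: 0.648
finger_force: 53.4
```

Emit:
send_rows:
  rows: [5,-1.7,-3.64,0,0.12,5,-2.12,-3.41,0,0.11,5,-2.49,-3.15,0,0.12,5,-2.84,-2.84,0,0.11,5,-3.14,-2.5,0,0.12]

```text
clock: 12.8
eef_pos: [0.5023, -0.0786, 0.2233]
eef_rot: [-0.0, 0.527, 0.85, 0.0]
ft_force: [0.1, 0.4, -2.1]
grip_width: 0.651
finger_force: 53.5
```

Emit:
send_rows:
  rows: [5,-3.42,-2.11,0,0.11,5,-3.63,-1.73,0,0.12,5,-3.8,-1.27,0,0.11,5,-3.93,-0.85,0,0.12,5,-4.0,-0.38,0,0.11]

```text
clock: 13.42
eef_pos: [0.4846, -0.2785, 0.2231]
eef_rot: [-0.001, 0.745, 0.668, 0.0]
ft_force: [0.1, -1.0, -1.2]
grip_width: 0.65
finger_force: 53.5
```

Emit:
send_rows:
  rows: [5,0,0,0,0,5,0,0,0,0]

```text
clock: 13.68
eef_pos: [0.4846, -0.2768, 0.2229]
eef_rot: [-0.001, 0.743, 0.669, 0.0]
ft_force: [0.2, 1.2, -1.4]
grip_width: 0.653
finger_force: 53.5
```

```bash
python3 - <<'E'
from h import *
np.set_printoptions(precision=4,suppress=True)
s=observe();print(pose(s),s["clock"],s["ft_force"],s["grip_width"])
cal=get_calibration("wrist");im=read_camera("wrist")
np.save("pics/w4T.npy",cal["T"])
cv2.imwrite("pics/w4.png",cv2.resize(im[...,::-1],(800,600),interpolation=cv2.INTER_CUBIC))
E
```

```text
[ 0.4846 -0.2768  0.2229  1.466 ] 13.675 [ 0.2446  1.2255 -1.4023] 0.6533234200848962
```

View pics/w4.png

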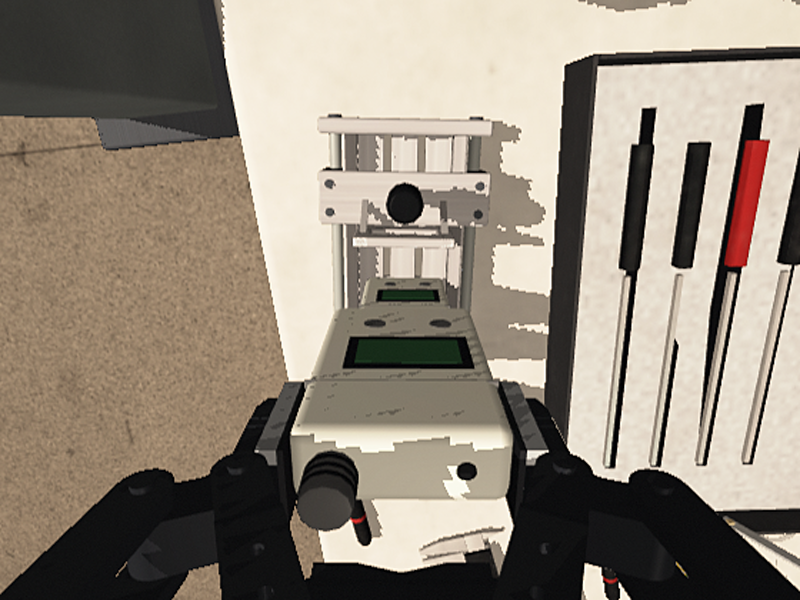

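Wrist view: B is held squarely, about 7 px nearer the stop than A was. A stands in the carrier with its lower edge at v=279, the stop face bar's lower edge is at v=247, and the knob is at (405,204).

```bash
python3 - <<'E'
from h import *
np.set_printoptions(precision=4,suppress=True)
cal=get_calibration("wrist");cal["T"]=np.load("pics/w4T.npy")
r=lambda u,v,z:ray(((u+.5)*.7-.5,(v+.5)*.7-.5),z,cal)
C=np.array([.4824,-.3057]);x=np.array([np.cos(.11),-np.sin(.11)]);y=np.array([-x[1],x[0]])
def q(n,*a): p=r(*a)[:2]; print(n,p,"carrier",(p-C)@x,(p-C)@y)
q("knob top",405,203,.094)
for z in(.06,.074): q("face",354,247,z);q("face",457,247,z)
q("A botL",362,279,.008);q("A botR",445,279,.008)
zb=.2229-.0525
q("B botL",333,309,zb);q("B botR",472,309,zb)
q("rodL",335,260,.03);q("rodR",472,260,.03)
p=pose()[:2]-C;print("tcp",p@x,p@y)
E
```

```text
knob top [ 0.4919 -0.2356] carrier 0.0017597033151920867 0.07076480318304132
face [ 0.4579 -0.2638] carrier -0.028902345180475818 0.038921280462507826
face [ 0.5205 -0.2704] carrier 0.03401580794688941 0.03931614958734038
face [ 0.4596 -0.2607] carrier -0.027592298344146643 0.04219003285986154
face [ 0.5193 -0.267 ] carrier 0.03243872197125036 0.04256678257797168
A botL [ 0.4544 -0.2996] carrier -0.02848912861092945 0.002941347071877629
A botR [ 0.5147 -0.3059] carrier 0.032100826348091284 0.0033246727043707677
B botL [ 0.4591 -0.264 ] carrier -0.027704833296672764 0.03891479437428338
B botR [ 0.5153 -0.2698] carrier 0.02873082833645223 0.03927462805303764
rodL [ 0.4404 -0.2781] carrier -0.04477848097225661 0.022846072144853114
rodR [ 0.5326 -0.2877] carrier 0.04791337011758947 0.023429681819715657
tcp -0.0009061401732585868 0.029389906457137176
```

Emit:
send_rows:
  rows: [5,-0.5,0.12,2.0,0,5,0,0,4.0,0,5,0,0,4.0,0,5,0,0,3.0,0,5,0,0,1.2,0]

```text
clock: 14.35
eef_pos: [0.4852, -0.2807, 0.0798]
eef_rot: [-0.002, 0.743, 0.67, -0.0]
ft_force: [-0.7, -0.8, -0.6]
grip_width: 0.649
finger_force: 53.5
```

Emit:
send_rows:
  rows: [5,0,0,0.6,0,5,0,0,0.5,0,5,0,0,0.3,0,5,0,0,0.1,0,5,0,0,0,0]

```text
clock: 14.98
eef_pos: [0.486, -0.283, 0.0667]
eef_rot: [0.0, 0.743, 0.669, 0.0]
ft_force: [0.5, -0.4, -1.5]
grip_width: 0.651
finger_force: 53.5
```

Emit:
send_rows:
  rows: [5,0,0,0.15,0,5,0,0,0,0]

```text
clock: 15.22
eef_pos: [0.4858, -0.2829, 0.0649]
eef_rot: [-0.0, 0.743, 0.669, -0.0]
ft_force: [-0.1, -0.1, -1.2]
grip_width: 0.648
finger_force: 53.5
```

Emit:
send_rows:
  rows: [5,0,0,0.2,0,5,0,0,0.1,0,5,0,0,0,0]

```text
clock: 15.6
eef_pos: [0.4858, -0.2828, 0.0618]
eef_rot: [-0.0, 0.743, 0.669, -0.0]
ft_force: [-0.2, -1.1, -0.8]
grip_width: 0.651
finger_force: 53.5
```

Emit:
send_rows:
  rows: [5,0,0,0.1,0,5,0,0,0,0]

```text
clock: 15.85
eef_pos: [0.4859, -0.2828, 0.0609]
eef_rot: [-0.0, 0.743, 0.669, 0.0]
ft_force: [-0.2, 0.7, -1.2]
grip_width: 0.644
finger_force: 53.5
```

Emit:
send_rows:
  rows: [5,0,0,0.1,0,5,0,0,0,0]

```text
clock: 16.1
eef_pos: [0.486, -0.283, 0.0606]
eef_rot: [0.0, 0.743, 0.669, -0.0]
ft_force: [-1.6, 0.9, 4.1]
grip_width: 0.649
finger_force: 53.9
```

Emit:
send_rows:
  rows: [5,0,0,0.1,0,5,0,0,0,0]

```text
clock: 16.35
eef_pos: [0.486, -0.283, 0.0605]
eef_rot: [0.0, 0.743, 0.669, -0.0]
ft_force: [-1.2, 1.6, 11.0]
grip_width: 0.648
finger_force: 55.0
```

Emit:
send_rows:
  rows: [5.8,0,0,-0.15,0,6.5,0,0,0,0,7.5,0,0,0,0,8.5,0,0,0,0,8.5,0,0,0,0]

```text
clock: 16.98
eef_pos: [0.4859, -0.2828, 0.0602]
eef_rot: [-0.0, 0.743, 0.669, -0.0]
ft_force: [-0.4, 0.1, -0.1]
grip_width: 0.996
finger_force: 0.0
```

Emit:
send_rows:
  rows: [8.5,0,0,-1.5,0,8.5,0,0,-3.0,0,8.5,0,0,-3.5,0,8.5,2.45,-0.03,0,0,8.5,2.45,-0.03,0,0]

```text
clock: 17.6
eef_pos: [0.4902, -0.2328, 0.141]
eef_rot: [0.0, 0.743, 0.669, 0.0]
ft_force: [-0.2, 0.5, 0.2]
grip_width: 0.993
finger_force: 0.0
```

Emit:
send_rows:
  rows: [8.5,0,0,0,0]

```text
clock: 17.73
eef_pos: [0.4895, -0.2312, 0.1402]
eef_rot: [-0.001, 0.742, 0.67, -0.0]
ft_force: [-0.5, -0.0, -0.6]
grip_width: 0.996
finger_force: 0.0
```

```bash
python3 - <<'E'
from h import *
s=observe();p=pose(s);print(p,s["ft_force"])
C=np.array([.4824,-.3057]);x=np.array([np.cos(.11),-np.sin(.11)]);y=np.array([-x[1],x[0]])
print("knob err y',x'",(C+.0005*x+.072*y-p[:2])@y,(C+.0005*x+.072*y-p[:2])@x)
im=read_camera("side");cv2.imwrite("pics/s5.png",cv2.resize(im[200:340,220:330,::-1],None,fx=4,fy=4,interpolation=cv2.INTER_CUBIC))
E
```

```text
[ 0.48951363 -0.23124263  0.14018716  1.46853011] [-0.49782291 -0.02266518 -0.59867554]
knob err y',x' -0.0027882841748885674 0.0016031656501249798
```

View pics/s5.png

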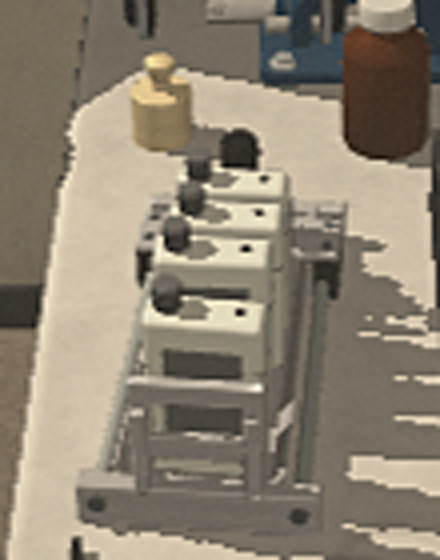

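The side crop shows all four loggers upright, stubs on the left (robot) side, with the knob behind them. Now to grip the knob.

Emit:
send_rows:
  rows: [8.5,-0.25,0.1,1.5,0,8.5,0,0,2.5,0,7,0,0,1.8,0,5,0,0,1.0,0,3,0,0,0,0]
  squeeze: 40

```text
clock: 18.4
eef_pos: [0.4906, -0.2368, 0.0712]
eef_rot: [-0.001, 0.743, 0.669, -0.0]
ft_force: [0.2, -0.5, -0.1]
grip_width: 0.4
finger_force: 0.0
```

Emit:
send_rows:
  rows: [1.5,0,0,0,0,1.5,0,0,0,0,1.5,0,0,0,0,1.5,0,0,0,0]

```text
clock: 18.9
eef_pos: [0.4906, -0.2365, 0.0726]
eef_rot: [-0.0, 0.743, 0.669, -0.0]
ft_force: [-4.7, -1.2, -1.3]
grip_width: 0.213
finger_force: 39.5
```

Emit:
send_rows:
  rows: [1.5,-0.4,0,0,0,1.5,-0.4,0,0,0,1.5,-0.4,0,0,0,1.5,-0.4,0,0,0,1.5,-0.4,0,0,0]

```text
clock: 19.52
eef_pos: [0.4883, -0.2554, 0.0725]
eef_rot: [-0.002, 0.743, 0.669, 0.0]
ft_force: [-3.5, 4.5, 4.2]
grip_width: 0.212
finger_force: 39.9
```

Emit:
send_rows:
  rows: [1.5,-0.4,0,0,0,1.5,-0.4,0,0,0,1.5,-0.4,0,0,0,1.5,-0.4,0,0,0,1.5,-0.4,0,0,0]

```text
clock: 20.15
eef_pos: [0.4859, -0.2747, 0.0725]
eef_rot: [-0.002, 0.743, 0.669, 0.0]
ft_force: [-4.2, 5.5, 4.7]
grip_width: 0.217
finger_force: 40.0
```

Emit:
send_rows:
  rows: [1.5,-0.4,0,0,0,1.5,-0.4,0,0,0,1.5,-0.4,0,0,0,1.5,0,0,0,0]

```text
clock: 20.65
eef_pos: [0.4844, -0.2867, 0.0725]
eef_rot: [-0.002, 0.743, 0.669, 0.0]
ft_force: [-4.0, 5.1, 4.1]
grip_width: 0.212
finger_force: 40.0
```

```bash
python3 - <<'E'
from h import *
s=observe();p=pose(s);print(p,s["ft_force"],s["torque"],s["grip_width"])
y=np.array([np.sin(.11),np.cos(.11)]);print("travel",(p[:2]-[.4906,-.2365])@y, (p[:2]-[.4906,-.2365])@[y[1],-y[0]])
E
```

```text
[ 0.4844103  -0.28672275  0.07251393  1.46541835] [-4.03653754  5.08446555  4.09777005] [0.80845686 0.70998725 0.04349149] 0.21242162792471989
travel -0.05059870313157994 -0.000638923619463063
```

Emit:
send_rows:
  rows: [1.5,-0.25,0,0,0,1.5,-0.25,0,0,0,1.5,-0.25,0,0,0,1.5,0,0,0,0]

```text
clock: 21.15
eef_pos: [0.4836, -0.2938, 0.0725]
eef_rot: [-0.003, 0.743, 0.669, 0.0]
ft_force: [-5.0, 4.7, 5.0]
grip_width: 0.217
finger_force: 40.1
```

Emit:
send_rows:
  rows: [1.5,-0.2,0,0,0,1.5,0,0,0,0]

```text
clock: 21.4
eef_pos: [0.4833, -0.2957, 0.0725]
eef_rot: [-0.003, 0.743, 0.669, 0.0]
ft_force: [-4.7, 6.3, 5.3]
grip_width: 0.22
finger_force: 40.1
```

Emit:
send_rows:
  rows: [1.5,-0.15,0,0,0,1.5,0,0,0,0]

```text
clock: 21.65
eef_pos: [0.4832, -0.2971, 0.0725]
eef_rot: [-0.003, 0.743, 0.669, 0.0]
ft_force: [-4.6, 6.7, 5.5]
grip_width: 0.216
finger_force: 40.1
```

Emit:
send_rows:
  rows: [1.5,-0.15,0,0,0,1.5,0,0,0,0]

```text
clock: 21.9
eef_pos: [0.483, -0.2984, 0.0725]
eef_rot: [-0.003, 0.743, 0.669, 0.0]
ft_force: [-4.1, 5.9, 5.8]
grip_width: 0.215
finger_force: 40.1
```

Emit:
send_rows:
  rows: [1.5,-0.15,0,0,0,1.5,0,0,0,0]

```text
clock: 22.15
eef_pos: [0.4829, -0.2984, 0.0725]
eef_rot: [-0.004, 0.744, 0.669, 0.001]
ft_force: [-3.1, 9.4, 6.4]
grip_width: 0.217
finger_force: 40.2
```

Emit:
send_rows:
  rows: [1.5,-0.1,0,0,0,1.5,0,0,0,0]

```text
clock: 22.4
eef_pos: [0.4829, -0.2985, 0.0725]
eef_rot: [-0.004, 0.744, 0.668, 0.002]
ft_force: [-1.4, 12.6, 7.8]
grip_width: 0.214
finger_force: 40.3
```

Force rose sharply with no further travel (about 62 mm in total), so the row is packed. Releasing.

Emit:
send_rows:
  rows: [3,0,0,0,0,5,0,0,0,0,8.5,0,0,0,0,8.5,0,0,0,0]

```text
clock: 22.9
eef_pos: [0.4845, -0.304, 0.0725]
eef_rot: [0.001, 0.743, 0.669, 0.0]
ft_force: [0.5, -0.1, -0.0]
grip_width: 0.962
finger_force: 0.0
```

Emit:
send_rows:
  rows: [8.5,0,0,-2.0,0,8.5,0,0,-4.0,0,8.5,0,0,-5.0,0,8.5,0,0,-5.0,0,8.5,2,0,-3.0,0]

```text
clock: 23.52
eef_pos: [0.4872, -0.2853, 0.2654]
eef_rot: [0.003, 0.744, 0.668, 0.0]
ft_force: [0.4, 0.1, 0.6]
grip_width: 0.997
finger_force: 0.0
```

Emit:
send_rows:
  rows: [8.5,5,0,0,0,8.5,5,0,0,0,8.5,5,0,0,0,8.5,5,0,0,0,8.5,0,0,0,0]

```text
clock: 24.15
eef_pos: [0.5068, -0.0814, 0.2625]
eef_rot: [-0.0, 0.742, 0.671, 0.0]
ft_force: [-0.3, -0.8, 0.6]
grip_width: 0.994
finger_force: 0.0
```

```bash
python3 - <<'E'
from h import *
np.set_printoptions(precision=4,suppress=True)
s=observe();print(pose(s),s["ft_force"],s["grip_width"])
C=np.array([.4824,-.3057]);x=np.array([np.cos(.11),-np.sin(.11)]);y=np.array([-x[1],x[0]])
cal=get_calibration("top");im=read_camera("top");np.save("pics/t6.npy",im)
old=np.load("pics/top0.npy")
print("change bottle/weight",[np.abs(im[a:b,c:d].astype(int)-old[a:b,c:d]).mean().round(1) for a,b,c,d in((165,197,234,265),(237,257,234,256))])
g=im.max(2);roi=np.zeros_like(g);roi[195:265,290:412]=1
for th in(45,75,95):
    n,l,st,ct=cv2.connectedComponentsWithStats(((g<th)&(roi>0)).astype(np.uint8))
    for k in range(1,n):
        if 8<st[k,4]<120:
            p=ray(ct[k],.1,cal)[:2]-C; print(th,st[k,4],ct[k].round(1),"carrier",p@x,p@y)
E
```

```text
[ 0.5068 -0.0814  0.2625  1.4706] [-0.2771 -0.7629  0.5924] 0.9942133313746798
change bottle/weight [np.float64(48.0), np.float64(58.5)]
45 42 [345.5 228.5] carrier -0.0020727615660782682 0.01351633182540114
75 64 [345.9 228.6] carrier -0.0020590584711367137 0.012751634762527409
75 10 [408.9 263.6] carrier -0.05430072794941332 -0.12214840200846352
95 72 [345.8 228.6] carrier -0.0020735877339818133 0.013005286986447817
95 16 [407.6 263.6] carrier -0.054599982483437 -0.11945332372527723
```

```bash
python3 - <<'E'
from h import *
C=np.array([.4824,-.3057]);x=np.array([np.cos(.11),-np.sin(.11)]);y=np.array([-x[1],x[0]])
cal=get_calibration("top");im=np.load("pics/t6.npy").astype(np.uint8)
g=cv2.cvtColor(im,cv2.COLOR_RGB2GRAY)
X=np.arange(-.036,.037,.003);Y=np.arange(-.112,-.005,.003)
m=np.array([[proj([*(C+a*x+b*y),.105],cal) for b in Y] for a in X],np.float32)
v=cv2.remap(g,m[...,0],m[...,1],cv2.INTER_LINEAR)
print("y'",(Y*1000).astype(int))
for a,r in zip(X,v): print(f"{a*1000:4.0f}"," ".join(f"{q:3d}" for q in r))
E
```

```text
y' [-112 -109 -106 -103  -99  -96  -93  -90  -87  -84  -81  -78  -75  -72
  -69  -66  -63  -60  -57  -54  -51  -48  -45  -42  -39  -36  -33  -30
  -27  -24  -21  -18  -15  -12   -9   -6]
 -36 222 224 222 222 218 207 180 168 153 114 108 131 136 134 138 138 148 162 163 145 152 159 135 118 128 133 133 125 122 128 128 124 122 124 129 129
 -33 222 222 219 211 192 143 128 122 137 153 168 178 191 183 191 194 198 189 179 164 163 161 149 143 165 175 170 153 157 156 146 147 154 168 185 174
 -30 222 222 209 203 209 183 193 196 203 208 192 204 228 233 235 234 230 209 158 149 160 177 189 189 194 188 184 182 185 191 194 192 184 190 225 199
 -27 222 222 211 208 229 232 230 230 236 232 195 220 224 201 186 224 234 213 170 212 229 235 230 227 214 184 217 227 223 227 231 224 177 155 217 194
 -24 221 223 215 206 218 180 155 156 208 234 189 185 156 129 110 142 218 207 191 229 209 191 213 232 221 202 227 221 210 217 232 229 163 128 194 180
 -21 221 222 209 179 157 130 122  99 141 217 189 141 128 128 118 109 197 204 187 173 136 118 119 196 219 194 184 146 130 126 175 223 165 121 181 178
 -18 223 223 210 17
[... 2111 characters left out ...]
 122 101 118 124 126 119 112 105 167 212 217 222 216 210 178 171 217 219 216 220 225 204 128 122 202 176
  27 220 220 220 199 147 132 129 130 122 101  94  95  97  92  92  92  96  95 112 127 134 137 128 124 112 116 136 135 136 141 144 130  99  98 119 112
  30 220 221 221 220 178 127 119 129 113  89  96  96  97  93  97  98  93  98  99 100  98  92  89  97  95  98  96  98 101 101  96  94  99  96  96  98
  33 221 220 220 223 191 131 116 126 114  94 106 107 108 109 107 107 106 107 107 106 106 106 106 107 109 105 106 107 106 105 105 108 107 109 104 102
  36 221 222 220 222 198 139 128 128 117  84  94 113 122 121 120 120 118 118 115 117 114 119 121 117 117 115 116 115 116 113 116 115 117 117 114 117
```

Stub columns sit at y' ≈ −94, −72, −49 and −28 mm: a 22 mm pitch, aligned and on the robot's side, so they are packed snug. Handing in.

```bash
python3 -c "
from workcell import *
print(sign_off())"
```

```text
the job is handed in; nothing more can be done
None
```

I handed the job in: all four loggers stand in the carrier with their stubs facing the robot, and the stop is pushed up until they pack against the end wall. The top camera shows them about 22 mm apart, which matches touching boxes. I couldn't check the bottle and weight at the end because the arm hid them from that camera, but nothing went near them; the sign-off gave no verdict.

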